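Line the reagent containers up by height beside the timer

TASK

Stand the four containers (black can, small brown bottle, white bottle, tall amber bottle) in a row on the four round marks of the grey strip, one upright and centred on each mark, in order of height: the shortest on the mark next to the white timer, so that it stays in view, and the tallest at the far end of the row. Keep every container upright on the way.

Things in the scene. Friction and masses are not known exactly. Their poses are not given: they have to be found in the camera images.
- can: squat black screw can, 35 mm in diameter, 50 mm tall: the shortest container. Loose, about 0.06 kg. Origin at the centre of its underside, z up along its axis; a plain cylinder
- small_bottle: small brown bottle with a black cap, 88 mm tall: body 38 mm in diameter up to about 60 mm height, cap 25 mm in diameter from 70 mm up. Loose, about 0.08 kg. Origin at the centre of its underside, z up along its axis
- white_bottle: wide white plastic bottle with a blue cap, 119 mm tall: body 54 mm in diameter up to about 90 mm height, cap 40 mm in diameter from 103 mm up. Loose, about 0.14 kg. Origin at the centre of its underside, z up along its axis
- tall_bottle: tall amber glass bottle with a paper label and a black cap, 142 mm tall: straight-sided, 48 mm in diameter all the way, the cap (from 112 mm up) as wide. (A wall shelf hangs behind the row, 0.59 m above the worktop, its front edge 50 to 100 mm behind the marks: carry low there.) Loose, about 0.18 kg. Origin at the centre of its underside, z up along its axis
- mark_1: fixed white round mark, 60 mm in diameter, with a thin black ring, the leftmost (+y end) of the row of four alike, 80 mm apart in a straight line on a low grey strip 76 mm wide and 310 mm long (strip top 5 mm above the worktop, mark top 7 mm above the worktop). Origin at the centre of its underside, 5 mm above the worktop; its y axis runs along the row, x across it, z up
- mark_2: fixed white round mark, 60 mm in diameter, with a thin black ring, second from the left of four alike, 80 mm apart in a straight line on a low grey strip 76 mm wide and 310 mm long (strip top 5 mm above the worktop, mark top 7 mm above the worktop). Origin at the centre of its underside, 5 mm above the worktop; its y axis runs along the row, x across it, z up
- mark_3: fixed white round mark, 60 mm in diameter, with a thin black ring, third from the left of four alike, 80 mm apart in a straight line on a low grey strip 76 mm wide and 310 mm long (strip top 5 mm above the worktop, mark top 7 mm above the worktop). Origin at the centre of its underside, 5 mm above the worktop; its y axis runs along the row, x across it, z up
- mark_4: fixed white round mark, 60 mm in diameter, with a thin black ring, the rightmost (-y end) of the row of four alike, 80 mm apart in a straight line on a low grey strip 76 mm wide and 310 mm long (strip top 5 mm above the worktop, mark top 7 mm above the worktop). Origin at the centre of its underside, 5 mm above the worktop; its y axis runs along the row, x across it, z up
- timer: white wedge-shaped laboratory timer with a display, 42 x 68 x 54 mm, fixed just beyond one end of the row of marks (left or right end, it changes), its centre 88 mm from the centre of the mark at that end; a low round tally counter is fixed at the other end. Origin at the centre of its underside, z up
There are look-alikes about, which are no part of the job. Leave any green or red look-alike of the mark_4 alone.

How it is judged:
By the outcome, as a careful person would: the job done as asked, in the order asked, and still so for the second after the job is handed in, with the robot touching nothing.
It also fails if it takes over 112 s, if anything falls off the work surface, if the arm or the gripper's body presses on something with over 40 N, if the wrist force passes 120 N, or if a joint passes its speed limit or range.

ROBOT

A 6-joint arm with a two-finger parallel gripper is mounted at the origin on a cart in front of the work surface, level with it; the furniture and walls round the work are solid. World frame = base frame: x ahead of the robot, y to its left, z up, the work surface at z = 0. Lengths are in mm, angles in rad, forces in N, time in s.
With the tool pointing down it reaches from about 350 to 975 mm from the base axis. Payload 7.1 kg.
Tool frame: the origin (TCP) lies at the very end of the fingers, on their centre line; the grasp point (between the pads) lies 19 mm behind it; z points along the fingers, y is the line along which they close (so a half turn about z gives the same grasp; the last joint's range is limited). The gripper opens to 88 mm and grips with 3 to 60 N. Pads are 20 mm wide; open, the fingers measure 115 mm over their backs; the gripper's body (75 mm by 178 mm) begins 61 mm behind the grasp point.
Start: joints at [1.217, 0.423, 1.63, -0, 1.089, -0.019], TCP at [205.331, 590.292, 222.675] pointing down, gripper open.
Joint ranges: [-3, 3], [-0.9, 2.11], [0.09, 2.58], [-1.31, 4.45], [0.11, 2.69], [-2.54, 2.54]. Speed limits (rad/s): [2.39, 2.39, 3.01, 3.14, 3.14, 3.14].

INTERFACE

Orientations are given as a rotation vector (axis times angle).
In Python, from workcell import * gives the robot as it stands.
- The arm moves only by the tool step_arm, never from a script. Its argument "deltas" is a list of rows, each a list of 3 entries, a list of its own where there are three numbers: the shift along the tool's x, y, z in units of 300 mm (1.0 is 300 mm), then the turn, a rotation vector about the tool's x, y, z in units of 1.5 rad (1.0 is 1.5 rad), then the gripper command: -1 is shut, 1 is fully open, values between are in proportion. In form: [[[dx, dy, dz], [rx, ry, rz], gripper], ...]. A call has 1 to 20 rows; each row is the pose to reach, as a shift and turn from the pose commanded when the call began, along the tool's axes at that moment; what a row does not reach only later rows make up. A row lasts 1/12 s, in which the tool goes at most 41.7 mm and 7.16 degrees, less where a joint would pass 70% of its speed; a pose out of reach is approached as far as the arm can. A call with a number of a shift or a turn outside -1 to 1 is refused whole. A call with a gripper value outside its range is refused whole. The fingers move at their own pace and stop on an object; the grip force is fixed at half the most. Time passes only in rows, so rows that repeat a pose let the fingers close. It gives the time, the measured TCP pose, the force, the opening and the grip force at its end, in the units of the state.
- get_obs(): the state, without advancing time (a new reading comes with each control period).
- get_image(name): name is "side" or "top" or "wrist"; returns a dict with "pixels" (480x640x3 uint8, red, green, blue), "fx", "fy", "cx", "cy" (pixels), "T" (4x4, takes a point from camera to world coordinates). Camera axes: x right, y down, z forward; pixel columns grow to the right and rows downward; lengths in mm; the calibration is good to about 2 mm. The wrist camera is an equidistant fisheye: a pixel r from the principal point sees the ray r / f radians off the axis. A picture is of the moment at which its call begins. There is no depth.
- close_job(): hands the job in; it is judged then, once.
The state is a dict: "t": time; "qpos": joint angles; "qvel": joint speeds; "joint_torque": joint torques, N m; "ee_pos": TCP position; "orientation": TCP orientation; "ft_force": force on the tool from outside, world axes, zero at the start; "moment": the same for the moment, N m; "width": finger opening in mm; "grasp_force": force on a finger pad.
Only numpy, scipy, OpenCV 4.12 (cv2) and the standard library are available. Lean on these libraries where they do the work, as an engineer would, in place of code of your own. Each camera call takes 0.05 s, during which the arm holds its last target. There are 200 camera calls.

## Working session

There is one attempt and no reset: what is moved stays moved. The work goes in short steps, Python scripts to look and compute and a tool call to move; the robot and the scene stay as the last step left them, time stands still between calls to the robot, and variables do not carry over. Pictures are saved under pics/ and viewed, at most 14 in all, crops included, and the job is handed in when it is done.

Besides the shell and the picture viewer there is one more tool, called after ">>>" as name([rows], argument=value, ...), one row to a line, values as JSON. step_arm: Moves the arm, as the interface text tells. Its arguments: {"type":"object","properties":{"deltas":{"type":"array","items":{"type":"array"}}},"required":["deltas"]}

```bash
mkdir -p pics; python3 - <<'E'
from workcell import *
import cv2,json,numpy as np
o=get_obs();print(o)
for n in ("top","side"):
    d=get_image(n);cv2.imwrite(f"pics/{n}1.png",d["pixels"][:,:,::-1])
    np.savez(f"pics/{n}1.npz",**d)
    print(n,d["fx"],d["fy"],d["cx"],d["cy"],np.round(d["T"],3).tolist())
E
```

```text
{'t': 0.0, 'qpos': array([ 1.21703022e+00,  4.23830671e-01,  1.63067924e+00, -1.88664941e-05,
        1.08860528e+00, -1.90155136e-02]), 'qvel': array([-0.00019878, -0.00036769,  0.00102877,  0.0029512 , -0.00044403,
       -0.00193817]), 'joint_torque': array([-1.10322026e-04, -5.44621825e+01, -2.73658723e+01,  6.45474158e-02,
        2.28841428e-02, -1.20419559e-04]), 'ee_pos': array([205.13133654, 589.79152329, 221.91227864]), 'orientation': array([-5.23315337e-01, -3.09742964e+00,  2.35483679e-03]), 'ft_force': array([-0.38704558,  0.09270845, -1.17923601]), 'moment': array([0.02831829, 0.03623674, 0.02378509]), 'grasp_force': 0.0, 'width': 87.82554023496908}
top 565.0769195776002 565.0769195776002 312.8923466059292 239.56940318992577 [[0.027, -0.989, 0.148, 330.79], [-1.0, -0.028, -0.003, 57.066], [0.007, -0.148, -0.989, 1339.478], [0.0, 0.0, 0.0, 1.0]]
side 613.2228601324981 613.2228601324981 322.6692498218869 247.56813059548855 [[0.394, -0.669, 0.63, -427.016], [-0.919, -0.295, 0.261, -356.304], [0.011, -0.682, -0.731, 1162.736], [0.0, 0.0, 0.0, 1.0]]
```

View pics/top1.png

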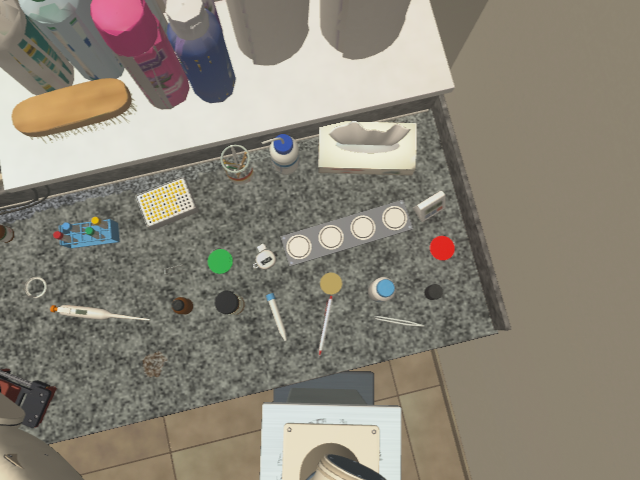

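View pics/side1.png

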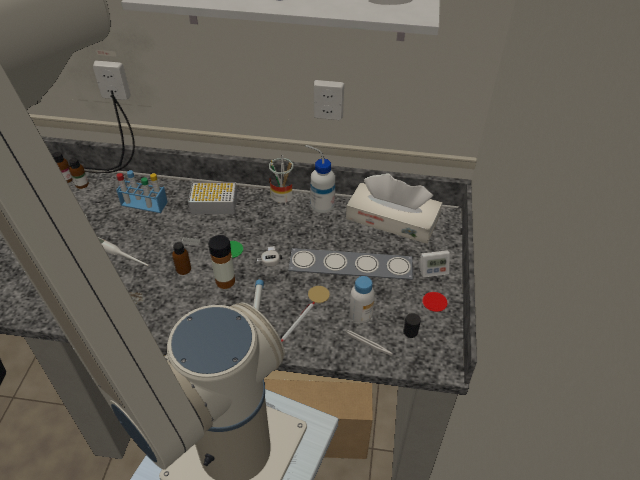

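The top view shows the four marks at about (299,247), (330,237), (363,228) and (394,218), with the white timer at the right end (432,206) and the tally counter at the left (264,257).

- **Containers:** the candidates are a brown bottle at (182,306), the tall amber bottle at (227,302), the white bottle at (383,288) and the black can at (433,292).
- **Look-alikes:** there are brown bottles at the far left (top view 0,232), a white wash bottle at (284,150), and green and red discs.

I'll enlarge the image to confirm which is which.

```bash
python3 - <<'E'
import cv2
a=cv2.imread("pics/top1.png");b=cv2.imread("pics/side1.png")
cv2.imwrite("pics/tc.png",cv2.resize(a[185:335,160:460],(800,400),interpolation=cv2.INTER_CUBIC))
cv2.imwrite("pics/sc.png",cv2.resize(b[140:350,40:460],(800,400),interpolation=cv2.INTER_CUBIC))
E
```

```text
(no output)
```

View pics/tc.png

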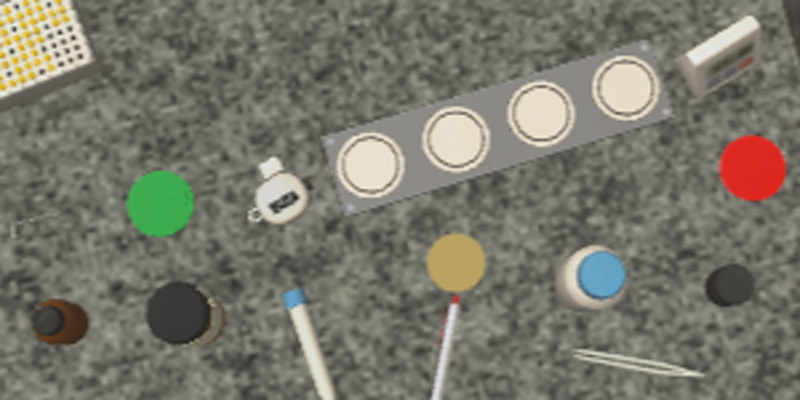

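View pics/sc.png

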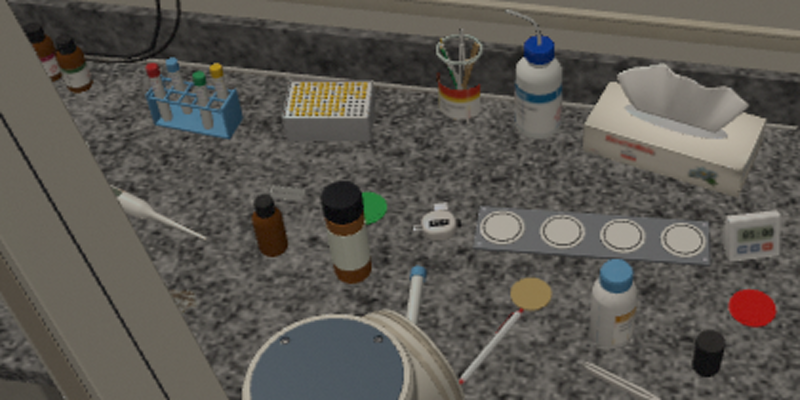

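The crops confirm all four, and I'll leave the look-alikes alone:

| Object | Crop | Pixel |
|---|---|---|
| Small brown bottle | top | (60,321) |
| Tall amber bottle with label | side | (347,230) |
| White bottle with blue cap | side | (615,305) |
| Black can | side | (708,353) |

The timer is next to mark_4. The order is therefore can on mark_4, small on mark_3, white on mark_2 and tall on mark_1. Next I'll triangulate their positions.

```bash
cat > h.py <<'E'
import numpy as np
from scipy.spatial.transform import Rotation as R
def ray(d,u,v,z):
    T=d["T"];r=T[:3,:3]@np.array([(u-d["cx"])/d["fx"],(v-d["cy"])/d["fy"],1]);c=T[:3,3]
    return (c+r*(z-c[2])/r[2])[:2]
E
python3 - <<'E'
from h import *
t=dict(np.load("pics/top1.npz"));s=dict(np.load("pics/side1.npz"))
ct=lambda u,v:((u+.5)*.375-.5+160,(v+.5)*.375-.5+185)
cs=lambda u,v:((u+.5)*.525-.5+40,(v+.5)*.525-.5+140)
P={"m1":(7,(370,165),(502,227)),"m2":(7,(456,139),(562,232)),"m3":(7,(541,113),(622,236)),"m4":(7,(626,88),(684,240)),
"tall":(142,(178,313),(343,193)),"small":(88,(48,321),(264,201)),"white":(119,(602,274),(617,268)),"can":(50,(735,284),(709,338)),
"timer":(54,(722,45),(752,218)),"tally":(15,(282,196),(438,223)),"green":(2,(160,203),(0,0))}
W={}
for k,(z,a,b) in P.items():
    A=ray(t,*ct(*a),z);B=ray(s,*cs(*b),z);W[k]=A;print(k,A.round(1),B.round(1))
d=W["m1"]-W["m4"];print(np.linalg.norm(d)/3,np.degrees(np.arctan2(d[1],d[0])))
from workcell import get_obs
print(R.from_rotvec(get_obs()["orientation"]).as_matrix().round(3))
E
```

```text
m1 [512.7  87.4] [512.2  85.9]
m2 [538.4  11.2] [536.2   9.5]
m3 [564.1 -64.6] [561.6 -65.9]
m4 [ 589.1 -140.8] [ 587.9 -143.2]
tall [372.2 232.2] [375.5 232.1]
small [364.6 346.8] [365.9 347. ]
white [ 413.7 -105.6] [ 416.7 -106. ]
can [ 412.9 -228.6] [ 415.4 -226.9]
timer [ 620.5 -217.5] [ 617.9 -220.3]
tally [481.8 164.1] [478.1 163.2]
green [474.  273.5] [ 638.1 1031.3]
80.20884551640209 108.4989240956763
[[-0.944  0.329 -0.   ]
 [ 0.329  0.944 -0.001]
 [ 0.    -0.001 -1.   ]]
```

```bash
cat >> h.py <<'E'
a=np.radians(18.4);TX=np.array([-np.sin(a),np.cos(a),0]);TY=np.array([np.cos(a),np.sin(a),0])
def legs(start,*pts):
    """deltas (units) of world points from start, tool yawed along the row"""
    p=np.array(start,float)
    for q in pts:
        d=np.array(q)-p;print(q,np.round(np.array([d@TX,d@TY,-d[2]])/300,3).tolist())
E
python3 - <<'E'
from h import *
print("A");legs((430,330,215),(430,70,200))
print("B");legs((430,70,200),(414.2,-170,150),(414.2,-227.7,90),(414.2,-227.7,13))
print("C");legs((414.2,-227.7,13),(414.2,-227.7,70),(500,-170,70),(588.3,-142,50),(588.3,-142,21))
E
```

```text
A
(430, 70, 200) [-0.822, -0.274, 0.05]
B
(414.2, -170, 150) [-0.742, -0.302, 0.167]
(414.2, -227.7, 90) [-0.925, -0.363, 0.367]
(414.2, -227.7, 13) [-0.925, -0.363, 0.623]
C
(414.2, -227.7, 70) [0.0, 0.0, -0.19]
(500, -170, 70) [0.092, 0.332, -0.19]
(588.3, -142, 50) [0.088, 0.641, -0.123]
(588.3, -142, 21) [0.088, 0.641, -0.027]
```

>>> step_arm([
  [[-0.993, -0.573, 0.025], [0, 0, 0.61], 1],
  [[-0.993, -0.573, 0.025], [0, 0, 0.61], 1],
  [[-0.993, -0.573, 0.025], [0, 0, 0.61], 1],
  [[-0.993, -0.573, 0.025], [0, 0, 0.61], 1],
  [[-0.993, -0.573, 0.025], [0, 0, 0.61], 1],
  [[-0.993, -0.573, 0.025], [0, 0, 0.61], 1],
  [[-0.993, -0.573, 0.025], [0, 0, 0.61], 1],
  [[-0.993, -0.573, 0.025], [0, 0, 0.61], 1],
  [[-0.993, -0.573, 0.025], [0, 0, 0.61], 1],
  [[-0.993, -0.573, 0.025], [0, 0, 0.61], 1],
  [[-0.993, -0.573, 0.025], [0, 0, 0.61], 1],
  [[-0.993, -0.573, 0.025], [0, 0, 0.61], 1],
  [[-0.993, -0.573, 0.025], [0, 0, 0.61], 1],
  [[-0.993, -0.573, 0.025], [0, 0, 0.61], 1],
])

```text
t: 1.27
ee_pos: [429.3, 331.2, 215.1]
orientation: [-1.835, -2.55, 0.0]
ft_force: [-0.2, -0.1, -0.5]
width: 87.7
grasp_force: 0.0
```

>>> step_arm([
  [[-0.822, -0.274, 0.05], [0, 0, 0], 1],
  [[-0.822, -0.274, 0.05], [0, 0, 0], 1],
  [[-0.822, -0.274, 0.05], [0, 0, 0], 1],
  [[-0.822, -0.274, 0.05], [0, 0, 0], 1],
  [[-0.822, -0.274, 0.05], [0, 0, 0], 1],
  [[-0.822, -0.274, 0.05], [0, 0, 0], 1],
  [[-0.822, -0.274, 0.05], [0, 0, 0], 1],
  [[-0.822, -0.274, 0.05], [0, 0, 0], 1],
  [[-0.822, -0.274, 0.05], [0, 0, 0], 1],
  [[-0.822, -0.274, 0.05], [0, 0, 0], 1],
])

```text
t: 2.1
ee_pos: [430.3, 71.4, 200.4]
orientation: [1.836, 2.549, 0.001]
ft_force: [-0.1, 0.4, 0.9]
width: 88.2
grasp_force: 0.0
```

>>> step_arm([
  [[-0.742, -0.302, 0.167], [0, 0, 0], 1],
  [[-0.742, -0.302, 0.167], [0, 0, 0], 1],
  [[-0.742, -0.302, 0.167], [0, 0, 0], 1],
  [[-0.742, -0.302, 0.167], [0, 0, 0], 1],
  [[-0.742, -0.302, 0.167], [0, 0, 0], 1],
  [[-0.742, -0.302, 0.167], [0, 0, 0], 1],
  [[-0.742, -0.302, 0.167], [0, 0, 0], 1],
  [[-0.742, -0.302, 0.167], [0, 0, 0], 1],
  [[-0.925, -0.363, 0.367], [0, 0, 0], 1],
  [[-0.925, -0.363, 0.367], [0, 0, 0], 1],
  [[-0.925, -0.363, 0.367], [0, 0, 0], 1],
  [[-0.925, -0.363, 0.367], [0, 0, 0], 1],
  [[-0.925, -0.363, 0.367], [0, 0, 0], 1],
])

```text
t: 3.18
ee_pos: [414.9, -225.8, 90.4]
orientation: [-1.835, -2.549, -0.0]
ft_force: [0.3, -0.3, 0.4]
width: 87.8
grasp_force: 0.0
```

```bash
python3 - <<'E'
from workcell import *
import cv2
d=get_image("wrist");cv2.imwrite("pics/w1.png",d["pixels"][:,:,::-1]);print(d["fx"],d["cx"],d["cy"],d["T"].round(3).tolist());print(get_obs()["ee_pos"])
E
```

```text
371.64829954431775 318.0737211207989 233.85915969891298 [[0.949, 0.303, 0.089, 389.102], [0.316, -0.91, -0.268, -151.577], [-0.001, 0.283, -0.959, 251.911], [0.0, 0.0, 0.0, 1.0]]
[ 415.13263685 -226.00642874   90.93634008]
```

View pics/w1.png

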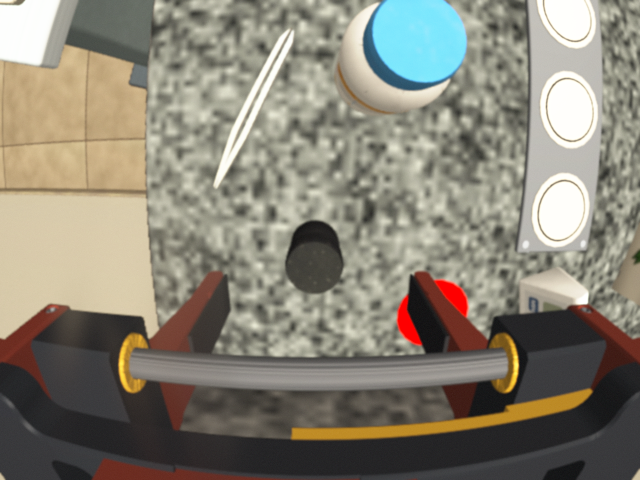

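The wrist view shows the can's top at (315,264), between the fingertips at about (222,272) and (422,272). The white bottle's cap is at (415,42), and marks 4 and 3 are at (560,210) and (568,108). I'll check these against my estimates.

```bash
cat >> h.py <<'E'
def fray(d,u,v,z):
    x=np.array([u-d["cx"],v-d["cy"]])/d["fx"];t=np.linalg.norm(x);T=np.array(d["T"])
    r=T[:3,:3]@np.array([*(x/t*np.sin(t)),np.cos(t)]);c=T[:3,3]
    return (c+r*(z-c[2])/r[2])[:2].round(1)
E
python3 - <<'E'
from h import *
d=dict(fx=371.648,cx=318.07,cy=233.86,T=[[0.949, 0.303, 0.089, 389.102], [0.316, -0.91, -0.268, -151.577], [-0.001, 0.283, -0.959, 251.911], [0,0,0,1]])
print(fray(d,315,264,50),fray(d,415,42,119),fray(d,560,210,7),fray(d,568,108,7))
E
```

```text
[ 411.9 -225.9] [ 411.8 -109.6] [ 586.4 -141.2] [560.6 -65.3]
```

>>> step_arm([
  [[0, 0, 0.13], [0, 0, 0], 1],
  [[0, 0, 0.22], [0, 0, 0], 1],
  [[0, 0, 0.257], [0, 0, 0], 1],
  [[0, 0, 0.257], [0, 0, 0], 1],
  [[0, 0, 0.257], [0, 0, 0], -1],
  [[0, 0, 0.257], [0, 0, 0], -1],
  [[0, 0, 0.257], [0, 0, 0], -1],
  [[0, 0, 0.257], [0, 0, 0], -1],
  [[0, 0, 0.257], [0, 0, 0], -1],
  [[0, 0, 0.257], [0, 0, 0], -1],
  [[0, 0, 0.257], [0, 0, 0], -1],
  [[0, 0, 0.257], [0, 0, 0], -1],
  [[0, 0, 0.257], [0, 0, 0], -1],
  [[0, 0, 0.257], [0, 0, 0], -1],
])

```text
t: 4.4
ee_pos: [414.1, -227.6, 13.0]
orientation: [-1.838, -2.548, 0.0]
ft_force: [-0.5, 0.3, 2.8]
width: 33.7
grasp_force: 30.0
```

>>> step_arm([
  [[0, 0, -0.06], [0, 0, 0], -1],
  [[0, 0, -0.15], [0, 0, 0], -1],
  [[0, 0, -0.19], [0, 0, 0], -1],
  [[0.03, 0.12, -0.19], [0, 0, 0], -1],
  [[0.06, 0.22, -0.19], [0, 0, 0], -1],
  [[0.09, 0.32, -0.19], [0, 0, 0], -1],
  [[0.09, 0.42, -0.17], [0, 0, 0], -1],
  [[0.09, 0.52, -0.14], [0, 0, 0], -1],
  [[0.088, 0.6, -0.12], [0, 0, 0], -1],
  [[0.088, 0.638, -0.12], [0, 0, 0], -1],
  [[0.088, 0.638, -0.12], [0, 0, 0], -1],
  [[0.088, 0.638, -0.08], [0, 0, 0], -1],
  [[0.088, 0.638, -0.045], [0, 0, 0], -1],
  [[0.088, 0.638, -0.028], [0, 0, 0], -1],
  [[0.088, 0.638, -0.026], [0, 0, 0], -1],
  [[0.088, 0.638, -0.026], [0, 0, 0], -1],
])

```text
t: 5.73
ee_pos: [586.0, -142.5, 20.0]
orientation: [-1.838, -2.545, 0.001]
ft_force: [-0.6, 0.2, -0.3]
width: 34.2
grasp_force: 30.0
```

>>> step_arm([
  [[0, 0, 0.003], [0, 0, 0], -0.1],
  [[0, 0, 0.003], [0, 0, 0], 0],
  [[0, 0, 0.003], [0, 0, 0], 0.5],
  [[0, 0, 0.003], [0, 0, 0], 1],
  [[0, 0, 0.003], [0, 0, 0], 1],
  [[0, 0, 0.003], [0, 0, 0], 1],
  [[0, 0, 0.003], [0, 0, 0], 1],
  [[0, 0, -0.1], [0, 0, 0], 1],
  [[0, 0, -0.2], [0, 0, 0], 1],
  [[0, 0, -0.26], [0, 0, 0], 1],
  [[0, 0, -0.26], [0, 0, 0], 1],
])

```text
t: 6.65
ee_pos: [590.2, -142.8, 102.9]
orientation: [1.834, 2.543, 0.004]
ft_force: [1.1, -0.9, 0.3]
width: 88.0
grasp_force: 0.0
```

```bash
python3 - <<'E'
from workcell import *
from h import *
import cv2
d=get_image("wrist");im=d["pixels"][:,:,::-1].copy();cv2.imwrite("pics/w2.png",im);np.savez("pics/w2.npz",**d)
print(get_obs()["ee_pos"])
print("to front");legs((588,-142,98.5),(480,-100,120),(440,150,200))
print("small");legs((440,150,200),(420,280,200),(365.2,347,150),(365.2,347,110),(365.2,347,25))
E
```

```text
[ 589.08007656 -142.50839912  100.92628422]
to front
(480, -100, 120) [0.246, -0.297, -0.072]
(440, 150, 200) [1.079, -0.161, -0.338]
small
(420, 280, 200) [0.432, 0.074, -0.0]
(365.2, 347, 150) [0.702, -0.029, 0.167]
(365.2, 347, 110) [0.702, -0.029, 0.3]
(365.2, 347, 25) [0.702, -0.029, 0.583]
```

View pics/w2.png

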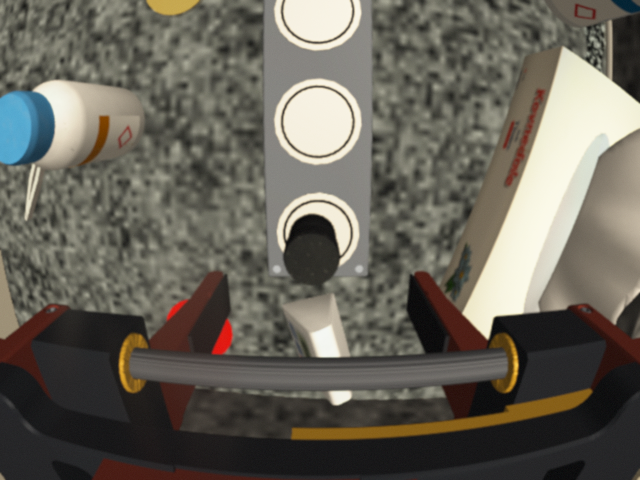

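The can stands upright on mark_4. Its top is at (312,258), the mark's centre is about (319,231), mark_3 is at (317,121) and mark_2 at (317,11).

```bash
python3 - <<'E'
from h import *
d=dict(np.load("pics/w2.npz"))
for n,p in dict(cantop=(312,258,57),canbase_l=(286,240,30),m4=(319,231,7),m3=(317.5,121.5,7),m2=(317.5,11,7)).items():print(n,fray(d,*p))
import cv2;im=cv2.imread("pics/w2.png")
cv2.imwrite("pics/w2c.png",cv2.resize(im[180:300,240:400],(800,600),interpolation=cv2.INTER_CUBIC))
E
```

```text
cantop [ 585.3 -141.9]
canbase_l [ 567.9 -144.9]
m4 [ 588.9 -138.5]
m3 [563.5 -65. ]
m2 [538.6  10.1]
```

View pics/w2c.png

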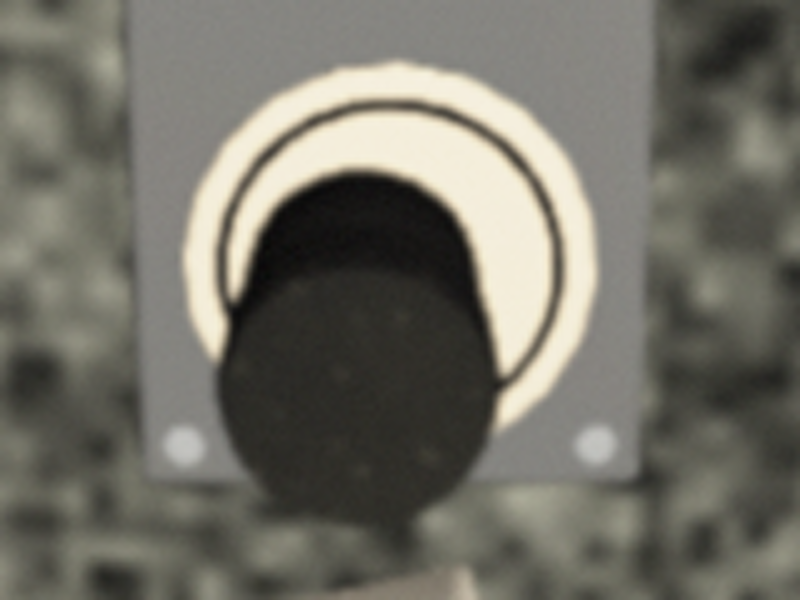

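The can's base sits about 4 mm toward the robot and 2 mm toward the timer from the mark's centre. I'll regrasp it and centre it better.

>>> step_arm([
  [[0, 0, 0.13], [0, 0, 0], 1],
  [[0, 0, 0.22], [0, 0, 0], 1],
  [[0, 0, 0.26], [0, 0, 0], 1],
  [[0, 0, 0.26], [0, 0, 0], 1],
  [[0, 0, 0.26], [0, 0, 0], -1],
  [[0, 0, 0.26], [0, 0, 0], -1],
  [[0, 0, 0.26], [0, 0, 0], -1],
  [[0, 0, 0.26], [0, 0, 0], -1],
  [[0, 0, 0.26], [0, 0, 0], -1],
  [[0, 0, 0.26], [0, 0, 0], -1],
  [[0, 0, 0.26], [0, 0, 0], -1],
  [[0, 0, 0.26], [0, 0, 0], -1],
])

```text
t: 7.7
ee_pos: [587.6, -142.2, 21.1]
orientation: [1.838, 2.548, 0.0]
ft_force: [0.0, -1.1, 0.2]
width: 38.1
grasp_force: 0.0
```

```bash
python3 - <<'E'
from workcell import *
from h import *
o=get_obs();print(o["ee_pos"],o["width"],o["ft_force"],o["grasp_force"])
E
```

```text
[ 587.62632702 -142.17090269   21.05060799] 38.10654831641495 [ 0.00679521 -1.13906053  0.19823783] 0.0
```

Still closing, so I'll finish the grip, shift and lower it.

>>> step_arm([
  [[0, 0, 0], [0, 0, 0], -1],
  [[0, 0, 0], [0, 0, 0], -1],
  [[0, 0, 0], [0, 0, 0], -1],
  [[0, 0, -0.015], [0, 0, 0], -1],
  [[0.006, 0.003, -0.015], [0, 0, 0], -1],
  [[0.006, 0.003, -0.015], [0, 0, 0], -1],
  [[0.006, 0.003, -0.003], [0, 0, 0], -1],
  [[0.006, 0.003, -0.001], [0, 0, 0], -1],
  [[0.006, 0.003, 0.0], [0, 0, 0], -1],
  [[0.006, 0.003, 0.0], [0, 0, 0], -1],
  [[0.006, 0.003, 0], [0, 0, 0], -1],
  [[0.006, 0.003, 0], [0, 0, 0], -1],
])

```text
t: 8.7
ee_pos: [587.9, -140.1, 20.9]
orientation: [-1.838, -2.548, -0.0]
ft_force: [-0.9, 0.9, 4.6]
width: 33.4
grasp_force: 30.0
```

>>> step_arm([
  [[0, 0, 0], [0, 0, 0], 0.0],
  [[0, 0, 0], [0, 0, 0], 0.3],
  [[0, 0, 0], [0, 0, 0], 0.7],
  [[0, 0, 0], [0, 0, 0], 1],
  [[0, 0, 0], [0, 0, 0], 1],
  [[0, 0, 0], [0, 0, 0], 1],
  [[0, 0, 0], [0, 0, 0], 1],
  [[0, 0, -0.1], [0, 0, 0], 1],
  [[0, 0, -0.2], [0, 0, 0], 1],
  [[0, 0, -0.26], [0, 0, 0], 1],
  [[0, 0, -0.26], [0, 0, 0], 1],
])

```text
t: 9.62
ee_pos: [590.5, -140.8, 102.8]
orientation: [1.834, 2.543, 0.004]
ft_force: [1.2, -0.3, 0.4]
width: 87.9
grasp_force: 0.0
```

```bash
python3 - <<'E'
from workcell import *
from h import *
import cv2
d=get_image("wrist");im=d["pixels"][:,:,::-1].copy();np.savez("pics/w3.npz",**d)
cv2.imwrite("pics/w3.png",cv2.resize(im[180:300,240:400],(800,600),interpolation=cv2.INTER_CUBIC))
print(get_obs()["ee_pos"])
E
```

```text
[ 589.33798525 -140.54931897  100.87023569]
```

View pics/w3.png

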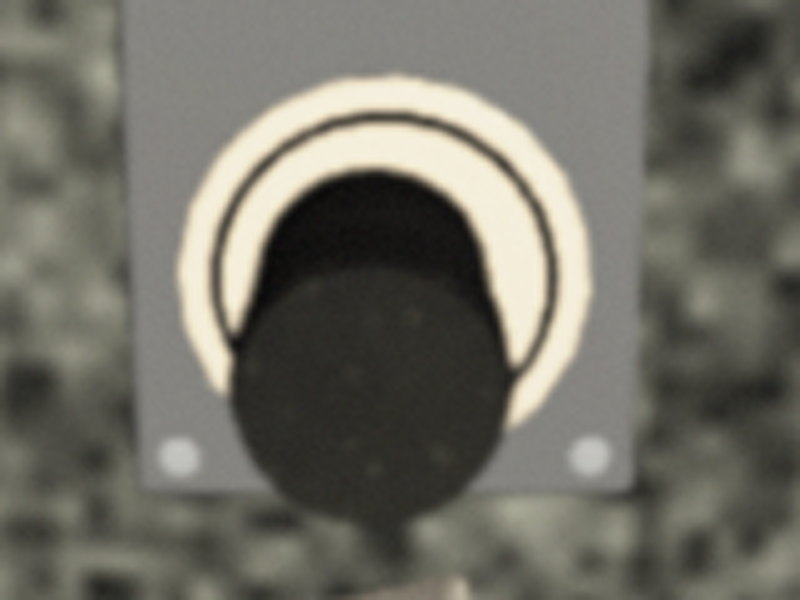

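The can is now centred within about 1.5 mm: its base centre is at crop x 374 and the mark's at 384. The top-camera coordinates hold up well. Next is the small bottle.

```bash
python3 - <<'E'
from h import *
legs((588.3,-140,98.8),(525,50,150),(490,120,200))
print();legs((490,120,200),(364.6,346.8,170),(364.6,346.8,110),(364.6,346.8,25))
print("lift");legs((364.6,346.8,25),(364.6,346.8,185),(440,200,185))
legs((440,200,185),(510,-20,130),(564,-64.8,70),(564,-64.8,33))
E
```

```text
(525, 50, 150) [0.668, -0.0, -0.171]
(490, 120, 200) [0.926, -0.037, -0.337]

(364.6, 346.8, 170) [0.849, -0.158, 0.1]
(364.6, 346.8, 110) [0.849, -0.158, 0.3]
(364.6, 346.8, 25) [0.849, -0.158, 0.583]
lift
(364.6, 346.8, 185) [0.0, 0.0, -0.533]
(440, 200, 185) [-0.544, 0.084, -0.533]
(510, -20, 130) [-0.769, -0.01, 0.183]
(564, -64.8, 70) [-0.968, 0.114, 0.383]
(564, -64.8, 33) [-0.968, 0.114, 0.507]
```

>>> step_arm([
  [[0.1, 0, -0.08], [0, 0, 0], 1],
  [[0.2, 0, -0.13], [0, 0, 0], 1],
  [[0.33, 0, -0.17], [0, 0, 0], 1],
  [[0.46, 0, -0.17], [0, 0, 0], 1],
  [[0.59, 0, -0.17], [0, 0, 0], 1],
  [[0.668, 0, -0.17], [0, 0, 0], 1],
  [[0.78, -0.02, -0.25], [0, 0, 0], 1],
  [[0.926, -0.037, -0.337], [0, 0, 0], 1],
  [[0.926, -0.037, -0.337], [0, 0, 0], 1],
  [[0.926, -0.037, -0.337], [0, 0, 0], 1],
])

```text
t: 10.5
ee_pos: [489.2, 121.8, 200.4]
orientation: [1.833, 2.55, 0.002]
ft_force: [-0.1, -0.0, -0.5]
width: 87.6
grasp_force: 0.0
```

>>> step_arm([
  [[0.12, -0.02, 0.0], [0, 0, 0], 1],
  [[0.25, -0.05, 0.0], [0, 0, 0], 1],
  [[0.38, -0.07, 0.0], [0, 0, 0], 1],
  [[0.5, -0.09, 0.02], [0, 0, 0], 1],
  [[0.63, -0.12, 0.04], [0, 0, 0], 1],
  [[0.75, -0.14, 0.07], [0, 0, 0], 1],
  [[0.849, -0.158, 0.1], [0, 0, 0], 1],
  [[0.849, -0.158, 0.15], [0, 0, 0], 1],
  [[0.849, -0.158, 0.25], [0, 0, 0], 1],
  [[0.849, -0.158, 0.3], [0, 0, 0], 1],
  [[0.849, -0.158, 0.3], [0, 0, 0], 1],
])

```text
t: 11.42
ee_pos: [362.7, 343.9, 105.4]
orientation: [-1.837, -2.547, 0.012]
ft_force: [-0.6, -1.4, -0.2]
width: 87.8
grasp_force: 0.0
```

```bash
python3 - <<'E'
from workcell import *
from h import *
import cv2
d=get_image("wrist");im=d["pixels"][:,:,::-1].copy();np.savez("pics/w4.npz",**d)
cv2.imwrite("pics/w4.png",im)
print(get_obs()["ee_pos"])
E
```

```text
[363.53373394 344.66705438 107.19328096]
```

View pics/w4.png

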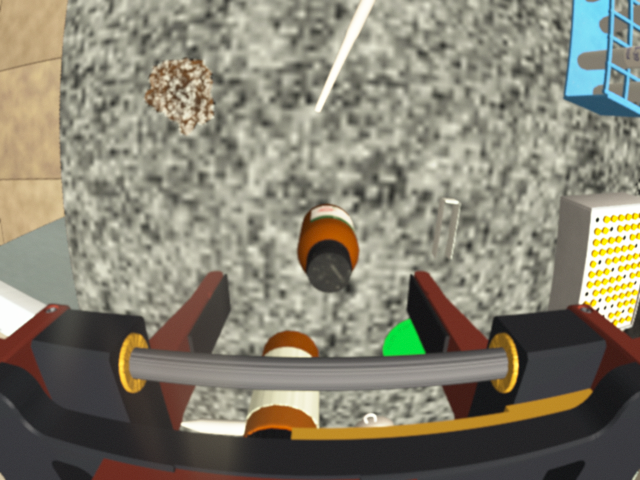

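The small brown bottle stands between the fingers, with its cap top at (329,271). The tall bottle is behind the gripper at (285,390).

```bash
python3 - <<'E'
from h import *
d=dict(np.load("pics/w4.npz"));print(fray(d,329,271,88))
E
```

```text
[365.1 350.8]
```

>>> step_arm([
  [[0, 0, 0.1], [0, 0, 0], 1],
  [[0, 0, 0.2], [0, 0, 0], 1],
  [[0, 0, 0.26], [0, 0, 0], 1],
  [[0, 0, 0.283], [0, 0, 0], 1],
  [[0, 0, 0.283], [0, 0, 0], 0],
  [[0, 0, 0.283], [0, 0, 0], -1],
  [[0, 0, 0.283], [0, 0, 0], -1],
  [[0, 0, 0.283], [0, 0, 0], -1],
  [[0, 0, 0.283], [0, 0, 0], -1],
  [[0, 0, 0.283], [0, 0, 0], -1],
  [[0, 0, 0.283], [0, 0, 0], -1],
  [[0, 0, 0.283], [0, 0, 0], -1],
  [[0, 0, 0.283], [0, 0, 0], -1],
  [[0, 0, 0.283], [0, 0, 0], -1],
])

```text
t: 12.63
ee_pos: [364.5, 347.0, 25.3]
orientation: [1.838, 2.548, 0.001]
ft_force: [-0.5, -0.2, 4.1]
width: 37.0
grasp_force: 30.0
```

>>> step_arm([
  [[0, 0, -0.08], [0, 0, 0], -1],
  [[0, 0, -0.18], [0, 0, 0], -1],
  [[0, 0, -0.3], [0, 0, 0], -1],
  [[0, 0, -0.42], [0, 0, 0], -1],
  [[0, 0, -0.51], [0, 0, 0], -1],
  [[0, 0, -0.533], [0, 0, 0], -1],
  [[-0.07, 0.01, -0.533], [0, 0, 0], -1],
  [[-0.16, 0.03, -0.533], [0, 0, 0], -1],
  [[-0.26, 0.04, -0.533], [0, 0, 0], -1],
  [[-0.36, 0.06, -0.533], [0, 0, 0], -1],
  [[-0.46, 0.07, -0.533], [0, 0, 0], -1],
  [[-0.53, 0.084, -0.533], [0, 0, 0], -1],
  [[-0.544, 0.084, -0.533], [0, 0, 0], -1],
  [[-0.544, 0.084, -0.533], [0, 0, 0], -1],
])

```text
t: 13.8
ee_pos: [439.4, 198.6, 183.9]
orientation: [-1.841, -2.545, 0.002]
ft_force: [-0.1, 0.1, 0.0]
width: 36.8
grasp_force: 30.0
```

>>> step_arm([
  [[-0.08, 0, 0], [0, 0, 0], -1],
  [[-0.19, 0, 0.03], [0, 0, 0], -1],
  [[-0.3, 0, 0.06], [0, 0, 0], -1],
  [[-0.41, 0, 0.09], [0, 0, 0], -1],
  [[-0.52, 0, 0.12], [0, 0, 0], -1],
  [[-0.63, 0, 0.15], [0, 0, 0], -1],
  [[-0.74, 0.01, 0.18], [0, 0, 0], -1],
  [[-0.83, 0.04, 0.23], [0, 0, 0], -1],
  [[-0.91, 0.08, 0.3], [0, 0, 0], -1],
  [[-0.95, 0.11, 0.36], [0, 0, 0], -1],
  [[-0.968, 0.114, 0.383], [0, 0, 0], -1],
  [[-0.968, 0.114, 0.42], [0, 0, 0], -1],
  [[-0.968, 0.114, 0.47], [0, 0, 0], -1],
  [[-0.968, 0.114, 0.495], [0, 0, 0], -1],
  [[-0.968, 0.114, 0.505], [0, 0, 0], -1],
  [[-0.968, 0.114, 0.508], [0, 0, 0], -1],
  [[-0.968, 0.114, 0.508], [0, 0, 0], -1],
  [[-0.968, 0.114, 0.508], [0, 0, 0], -1],
  [[-0.968, 0.114, 0.508], [0, 0, 0], -1],
  [[-0.968, 0.114, 0.508], [0, 0, 0], -1],
])

```text
t: 15.47
ee_pos: [564.1, -65.0, 33.1]
orientation: [1.837, 2.547, 0.001]
ft_force: [-0.5, -0.2, -1.0]
width: 36.7
grasp_force: 30.0
```

>>> step_arm([
  [[0, 0, 0.002], [0, 0, 0], 0.0],
  [[0, 0, 0.002], [0, 0, 0], 0.3],
  [[0, 0, 0.002], [0, 0, 0], 0.7],
  [[0, 0, 0.002], [0, 0, 0], 1],
  [[0, 0, 0.002], [0, 0, 0], 1],
  [[0, 0, 0.002], [0, 0, 0], 1],
  [[0, 0, 0.002], [0, 0, 0], 1],
  [[0, 0, -0.1], [0, 0, 0], 1],
  [[0, 0, -0.2], [0, 0, 0], 1],
  [[0, 0, -0.3], [0, 0, 0], 1],
  [[0, 0, -0.33], [0, 0, 0], 1],
  [[0, 0, -0.33], [0, 0, 0], 1],
  [[0, 0, -0.33], [0, 0, 0], 1],
])

```text
t: 16.55
ee_pos: [563.7, -65.0, 131.3]
orientation: [1.838, 2.548, 0.0]
ft_force: [-0.2, 0.4, -0.3]
width: 87.9
grasp_force: 0.0
```

```bash
python3 - <<'E'
from workcell import *
from h import *
import cv2
d=get_image("wrist");im=d["pixels"][:,:,::-1].copy();np.savez("pics/w5.npz",**d)
cv2.imwrite("pics/w5.png",cv2.resize(im[120:300,200:440],(800,600),interpolation=cv2.INTER_CUBIC))
print(get_obs()["ee_pos"])
print("to white");legs((564,-64.8,131.6),(520,-30,190),(413.7,-105.6,190))
legs((413.7,-105.6,190),(413.7,-105.6,50))
print("carry");legs((413.7,-105.6,50),(413.7,-105.6,90),(470,-20,90),(538.6,11.2,80),(538.6,11.2,58))
E
```

```text
[562.93463175 -64.88456709 130.36329347]
to white
(520, -30, 190) [0.156, -0.103, -0.195]
(413.7, -105.6, 190) [0.029, -0.518, -0.195]
(413.7, -105.6, 50) [0.0, 0.0, 0.467]
carry
(413.7, -105.6, 90) [0.0, 0.0, -0.133]
(470, -20, 90) [0.212, 0.268, -0.133]
(538.6, 11.2, 80) [0.238, 0.518, -0.1]
(538.6, 11.2, 58) [0.238, 0.518, -0.027]
```

View pics/w5.png

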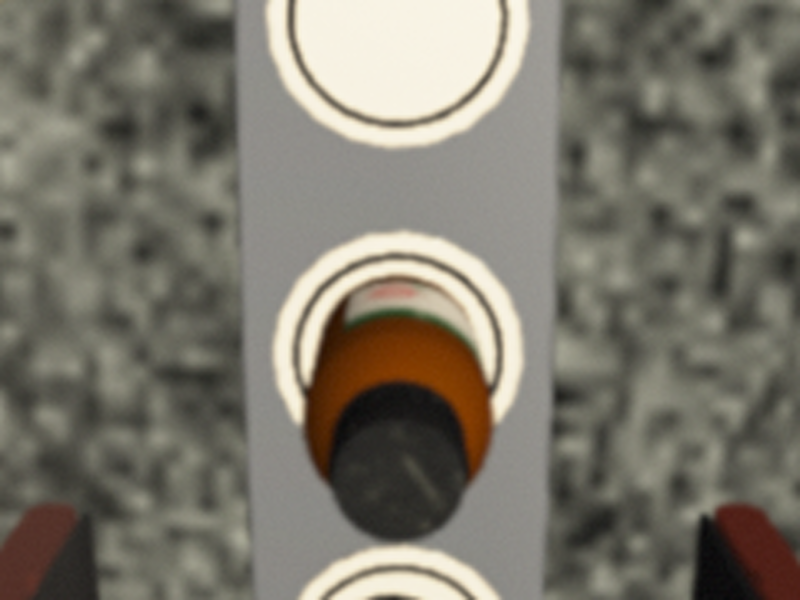

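The small bottle is centred: its base edge at (400,277) leaves a 10.5 mm rim, against 11 mm expected. Next is the white bottle.

>>> step_arm([
  [[0.05, -0.03, -0.08], [0, 0, 0], 1],
  [[0.1, -0.07, -0.15], [0, 0, 0], 1],
  [[0.15, -0.103, -0.195], [0, 0, 0], 1],
  [[0.11, -0.21, -0.195], [0, 0, 0], 1],
  [[0.07, -0.33, -0.195], [0, 0, 0], 1],
  [[0.04, -0.45, -0.195], [0, 0, 0], 1],
  [[0.029, -0.518, -0.195], [0, 0, 0], 1],
  [[0.029, -0.518, -0.195], [0, 0, 0], 1],
  [[0.029, -0.518, -0.195], [0, 0, 0], 1],
  [[0.029, -0.518, -0.1], [0, 0, 0], 1],
  [[0.029, -0.518, 0.0], [0, 0, 0], 1],
  [[0.029, -0.518, 0.1], [0, 0, 0], 1],
  [[0.029, -0.518, 0.2], [0, 0, 0], 1],
  [[0.029, -0.518, 0.26], [0, 0, 0], 1],
  [[0.029, -0.518, 0.272], [0, 0, 0], 1],
  [[0.029, -0.518, 0.272], [0, 0, 0], 1],
  [[0.029, -0.518, 0.272], [0, 0, 0], 0],
  [[0.029, -0.518, 0.272], [0, 0, 0], -1],
  [[0.029, -0.518, 0.272], [0, 0, 0], -1],
  [[0.029, -0.518, 0.272], [0, 0, 0], -1],
])

```text
t: 18.27
ee_pos: [414.4, -105.9, 50.9]
orientation: [1.837, 2.546, 0.001]
ft_force: [-0.6, -0.6, -0.4]
width: 64.7
grasp_force: 0.0
```

>>> step_arm([
  [[0, 0, 0], [0, 0, 0], -1],
  [[0, 0, 0], [0, 0, 0], -1],
  [[0, 0, 0], [0, 0, 0], -1],
  [[0, 0, 0], [0, 0, 0], -1],
  [[0, 0, 0], [0, 0, 0], -1],
])

```text
t: 18.68
ee_pos: [414.0, -105.9, 50.5]
orientation: [1.837, 2.547, 0.001]
ft_force: [-0.5, 1.3, 6.8]
width: 53.0
grasp_force: 30.0
```

>>> step_arm([
  [[0, 0, -0.05], [0, 0, 0], -1],
  [[0, 0, -0.11], [0, 0, 0], -1],
  [[0.04, 0.02, -0.133], [0, 0, 0], -1],
  [[0.1, 0.07, -0.133], [0, 0, 0], -1],
  [[0.16, 0.13, -0.133], [0, 0, 0], -1],
  [[0.21, 0.2, -0.133], [0, 0, 0], -1],
  [[0.238, 0.29, -0.133], [0, 0, 0], -1],
  [[0.238, 0.38, -0.12], [0, 0, 0], -1],
  [[0.238, 0.46, -0.11], [0, 0, 0], -1],
  [[0.238, 0.505, -0.1], [0, 0, 0], -1],
  [[0.238, 0.518, -0.1], [0, 0, 0], -1],
  [[0.238, 0.518, -0.1], [0, 0, 0], -1],
  [[0.238, 0.518, -0.06], [0, 0, 0], -1],
  [[0.238, 0.518, -0.035], [0, 0, 0], -1],
  [[0.238, 0.518, -0.027], [0, 0, 0], -1],
  [[0.238, 0.518, -0.025], [0, 0, 0], -1],
  [[0.238, 0.518, -0.025], [0, 0, 0], -1],
  [[0.238, 0.518, -0.025], [0, 0, 0], -1],
  [[0.238, 0.518, -0.025], [0, 0, 0], -1],
])

```text
t: 20.27
ee_pos: [536.5, 10.6, 57.5]
orientation: [-1.837, -2.545, 0.003]
ft_force: [-4.8, -0.3, 11.6]
width: 53.0
grasp_force: 30.0
```

>>> step_arm([
  [[0, 0, 0.002], [0, 0, 0], 0.3],
  [[0, 0, 0.002], [0, 0, 0], 0.4],
  [[0, 0, 0.002], [0, 0, 0], 0.7],
  [[0, 0, 0.002], [0, 0, 0], 1],
  [[0, 0, 0.002], [0, 0, 0], 1],
  [[0, 0, 0.002], [0, 0, 0], 1],
  [[0, 0, 0.002], [0, 0, 0], 1],
  [[0, 0, -0.1], [0, 0, 0], 1],
  [[0, 0, -0.2], [0, 0, 0], 1],
  [[0, 0, -0.3], [0, 0, 0], 1],
  [[0, 0, -0.35], [0, 0, 0], 1],
  [[0, 0, -0.35], [0, 0, 0], 1],
  [[0, 0, -0.35], [0, 0, 0], 1],
])

```text
t: 21.35
ee_pos: [538.9, 11.1, 162.9]
orientation: [1.837, 2.547, 0.002]
ft_force: [-1.1, -0.2, -1.0]
width: 87.8
grasp_force: 0.0
```

```bash
python3 - <<'E'
from workcell import *
from h import *
import cv2
d=get_image("wrist");im=d["pixels"][:,:,::-1].copy();np.savez("pics/w6.npz",**d)
cv2.imwrite("pics/w6.png",cv2.resize(im[120:360,160:480],(800,600),interpolation=cv2.INTER_CUBIC))
print(get_obs()["ee_pos"])
print("to tall");legs((538.6,11.2,162.5),(490,110,215),(372.2,232.2,215),(372.2,232.2,80))
print("carry");legs((372.2,232.2,80),(372.2,232.2,120),(450,120,120),(513.1,87.2,110),(513.1,87.2,88))
E
```

```text
[538.08791902  11.05066415 161.85994672]
to tall
(490, 110, 215) [0.364, -0.05, -0.175]
(372.2, 232.2, 215) [0.874, -0.294, -0.175]
(372.2, 232.2, 80) [0.874, -0.294, 0.275]
carry
(372.2, 232.2, 120) [0.0, 0.0, -0.133]
(450, 120, 120) [-0.437, 0.128, -0.133]
(513.1, 87.2, 110) [-0.607, 0.293, -0.1]
(513.1, 87.2, 88) [-0.607, 0.293, -0.027]
```

View pics/w6.png

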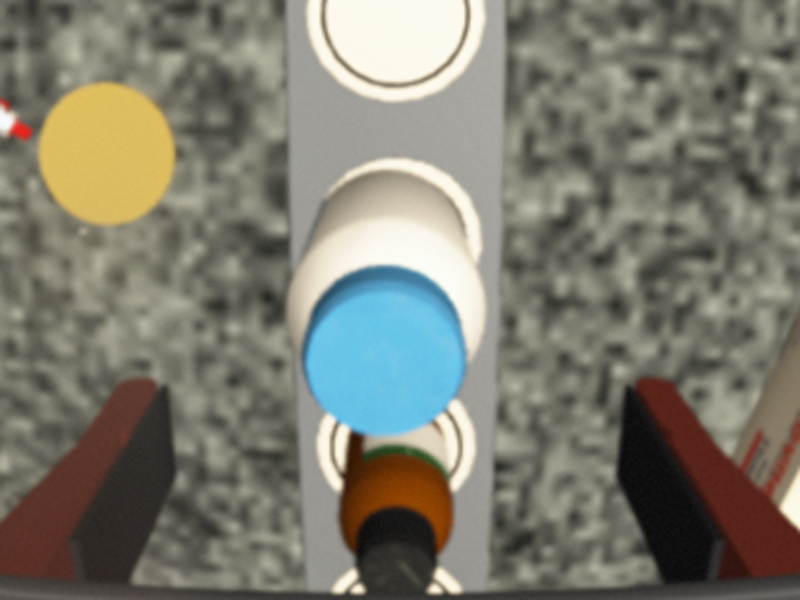

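The white bottle sits about 2.5 mm toward the robot: its cap centre is at x 386, against 396 for the mark and fingers. It was released before the arm had settled, so I'll regrasp and settle it.

>>> step_arm([
  [[0, 0, 0.1], [0, 0, 0], 1],
  [[0, 0, 0.2], [0, 0, 0], 1],
  [[0, 0, 0.3], [0, 0, 0], 1],
  [[0, 0, 0.348], [0, 0, 0], 1],
  [[0, 0, 0.348], [0, 0, 0], 1],
  [[0, 0, 0.348], [0, 0, 0], 0.5],
  [[0, 0, 0.348], [0, 0, 0], 0.3],
  [[0, 0, 0.348], [0, 0, 0], 0.2],
  [[0, 0, 0.348], [0, 0, 0], -1],
  [[0, 0, 0.348], [0, 0, 0], -1],
  [[0, 0, 0.348], [0, 0, 0], -1],
  [[0, 0, 0.348], [0, 0, 0], -1],
  [[0, 0, 0.348], [0, 0, 0], -1],
  [[0, 0, 0.348], [0, 0, 0], -1],
  [[0, 0, 0.335], [0, 0, 0], -1],
  [[0, 0, 0.335], [0, 0, 0], -1],
  [[0, 0, 0.335], [0, 0, 0], -1],
  [[0, 0, 0.335], [0, 0, 0], -1],
])

```text
t: 22.9
ee_pos: [538.4, 11.1, 61.8]
orientation: [-1.838, -2.548, -0.0]
ft_force: [-0.3, -0.4, -1.3]
width: 53.6
grasp_force: 29.8
```

>>> step_arm([
  [[0, 0, 0.004], [0, 0, 0], -1],
  [[0, 0, 0.008], [0, 0, 0], -1],
  [[0, 0, 0.012], [0, 0, 0], -1],
  [[0, 0, 0.012], [0, 0, 0], -1],
  [[0, 0, 0.012], [0, 0, 0], -1],
  [[0, 0, 0.012], [0, 0, 0], -1],
])

```text
t: 23.4
ee_pos: [538.5, 10.9, 58.7]
orientation: [1.838, 2.548, -0.0]
ft_force: [-2.2, -0.1, 7.1]
width: 53.4
grasp_force: 29.9
```

>>> step_arm([
  [[0, 0, 0], [0, 0, 0], 0.3],
  [[0, 0, 0], [0, 0, 0], 0.4],
  [[0, 0, 0], [0, 0, 0], 0.7],
  [[0, 0, 0], [0, 0, 0], 1],
  [[0, 0, 0], [0, 0, 0], 1],
  [[0, 0, 0], [0, 0, 0], 1],
  [[0, 0, 0], [0, 0, 0], 1],
  [[0, 0, -0.1], [0, 0, 0], 1],
  [[0, 0, -0.2], [0, 0, 0], 1],
  [[0, 0, -0.3], [0, 0, 0], 1],
  [[0, 0, -0.347], [0, 0, 0], 1],
  [[0, 0, -0.347], [0, 0, 0], 1],
  [[0, 0, -0.347], [0, 0, 0], 1],
])

```text
t: 24.48
ee_pos: [538.8, 11.0, 162.9]
orientation: [1.837, 2.547, 0.002]
ft_force: [0.6, 0.4, 0.2]
width: 87.5
grasp_force: 0.0
```

```bash
python3 - <<'E'
from workcell import *
import cv2
d=get_image("wrist");im=d["pixels"][:,:,::-1].copy()
cv2.imwrite("pics/w7.png",cv2.resize(im[120:360,160:480],(800,600),interpolation=cv2.INTER_CUBIC))
print(get_obs()["ee_pos"])
E
```

```text
[538.0568664   11.03841144 161.82735769]
```

View pics/w7.png

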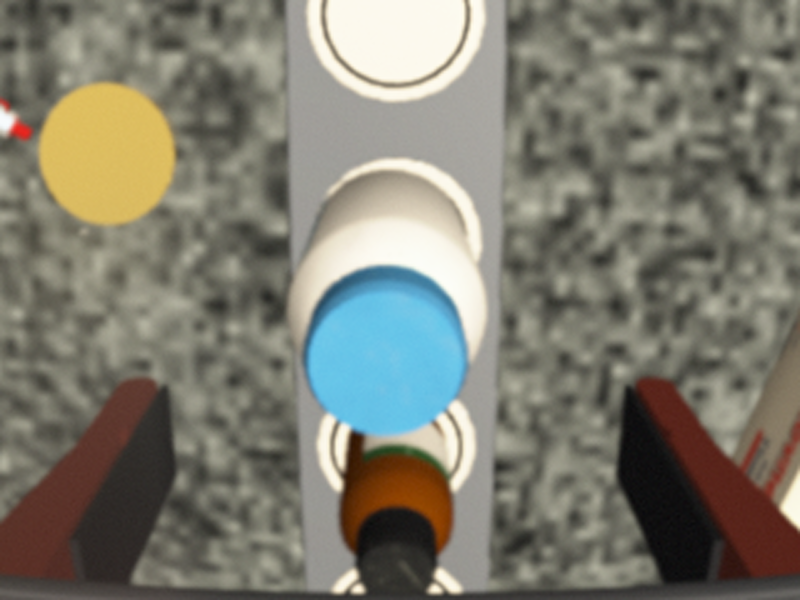

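The regrasp didn't recentre it, because the fingers adapt to where the bottle stands. I'll grip it and shift it 2.4 mm across the row and 1 mm along it.

>>> step_arm([
  [[0, 0, 0.1], [0, 0, 0], 1],
  [[0, 0, 0.2], [0, 0, 0], 1],
  [[0, 0, 0.3], [0, 0, 0], 1],
  [[0, 0, 0.346], [0, 0, 0], 1],
  [[0, 0, 0.346], [0, 0, 0], 1],
  [[0, 0, 0.346], [0, 0, 0], -1],
  [[0, 0, 0.346], [0, 0, 0], -1],
  [[0, 0, 0.346], [0, 0, 0], -1],
  [[0, 0, 0.346], [0, 0, 0], -1],
  [[0, 0, 0.346], [0, 0, 0], -1],
  [[0, 0, 0.346], [0, 0, 0], -1],
  [[0, 0, 0.346], [0, 0, 0], -1],
  [[0, 0, 0.346], [0, 0, 0], -1],
  [[0, 0, 0.333], [0, 0, 0], -1],
  [[0.003, 0.008, 0.333], [0, 0, 0], -1],
  [[0.003, 0.008, 0.333], [0, 0, 0], -1],
  [[0.003, 0.008, 0.333], [0, 0, 0], -1],
  [[0.003, 0.008, 0.34], [0, 0, 0], -1],
  [[0.003, 0.008, 0.345], [0, 0, 0], -1],
  [[0.003, 0.008, 0.345], [0, 0, 0], -1],
])

```text
t: 26.2
ee_pos: [540.3, 12.5, 59.1]
orientation: [-1.837, -2.548, 0.001]
ft_force: [-2.4, -1.0, 6.5]
width: 53.3
grasp_force: 29.9
```

>>> step_arm([
  [[0, 0, 0], [0, 0, 0], -1],
  [[0, 0, 0], [0, 0, 0], -1],
  [[0, 0, 0], [0, 0, 0], 0.3],
  [[0, 0, 0], [0, 0, 0], 0.4],
  [[0, 0, 0], [0, 0, 0], 0.7],
  [[0, 0, 0], [0, 0, 0], 1],
  [[0, 0, 0], [0, 0, 0], 1],
  [[0, 0, 0], [0, 0, 0], 1],
  [[0, 0, 0], [0, 0, 0], 1],
  [[0, 0, -0.1], [0, 0, 0], 1],
  [[0, 0, -0.2], [0, 0, 0], 1],
  [[0, 0, -0.3], [0, 0, 0], 1],
  [[0, 0, -0.345], [0, 0, 0], 1],
  [[0, 0, -0.345], [0, 0, 0], 1],
  [[0, 0, -0.345], [0, 0, 0], 1],
])

```text
t: 27.45
ee_pos: [540.8, 12.6, 162.8]
orientation: [1.837, 2.547, 0.001]
ft_force: [-0.5, 0.0, 0.1]
width: 87.9
grasp_force: 0.0
```

```bash
python3 - <<'E'
from workcell import *
import cv2,numpy as np
d=get_image("wrist");im=np.ascontiguousarray(d["pixels"][:,:,::-1]);np.savez("pics/w8.npz",**d)
def cen(i):
    h=cv2.cvtColor(i,cv2.COLOR_BGR2HSV);m=cv2.inRange(h,(90,110,120),(115,255,255));m[:200]=0;m[330:]=0;m[:,:220]=0;m[:,420:]=0
    return np.argwhere(m).mean(0).round(2),np.argwhere(m).min(0),np.argwhere(m).max(0)
print(cen(im),get_obs()["ee_pos"])
b=np.ascontiguousarray(np.load("pics/w6.npz")["pixels"][:,:,::-1]);print(cen(b))
for row in (150,160,175):
    # strip edges at a row: blue-ish grey vs granite is noisy; print mark/bottle brightness instead
    g=cv2.cvtColor(im,cv2.COLOR_BGR2GRAY)[row,270:370:4];print(row,g.tolist())
E
```

```text
(array([260.2 , 314.48]), array([227, 282]), array([292, 346])) [539.94489548  12.6295727  161.70155514]
(array([260.24, 313.62]), array([227, 282]), array([293, 345]))
150 [147, 157, 156, 159, 158, 228, 247, 162, 232, 249, 249, 248, 249, 249, 247, 148, 230, 247, 182, 166, 167, 168, 150, 86, 120]
160 [144, 155, 157, 160, 159, 157, 159, 159, 165, 194, 234, 245, 240, 219, 188, 162, 165, 165, 164, 168, 166, 169, 155, 85, 110]
175 [143, 157, 159, 156, 157, 158, 157, 157, 159, 160, 160, 162, 161, 163, 164, 163, 165, 165, 166, 165, 164, 166, 149, 151, 117]
```

The white bottle is now centred within about 1 mm. Next is the tall bottle: I'll hover above it and measure with the wrist camera first.

>>> step_arm([
  [[0.09, -0.01, -0.06], [0, 0, 0], 1],
  [[0.2, -0.03, -0.12], [0, 0, 0], 1],
  [[0.3, -0.05, -0.17], [0, 0, 0], 1],
  [[0.39, -0.07, -0.175], [0, 0, 0], 1],
  [[0.5, -0.12, -0.175], [0, 0, 0], 1],
  [[0.61, -0.18, -0.175], [0, 0, 0], 1],
  [[0.72, -0.23, -0.175], [0, 0, 0], 1],
  [[0.82, -0.28, -0.175], [0, 0, 0], 1],
  [[0.871, -0.302, -0.175], [0, 0, 0], 1],
  [[0.871, -0.302, -0.1], [0, 0, 0], 1],
  [[0.871, -0.302, -0.02], [0, 0, 0], 1],
  [[0.871, -0.302, -0.01], [0, 0, 0], 1],
  [[0.871, -0.302, -0.01], [0, 0, 0], 1],
  [[0.871, -0.302, -0.01], [0, 0, 0], 1],
  [[0.871, -0.302, -0.01], [0, 0, 0], 1],
])

```text
t: 28.75
ee_pos: [372.6, 232.0, 165.8]
orientation: [1.839, 2.547, 0.001]
ft_force: [0.7, -0.3, -0.1]
width: 87.8
grasp_force: 0.0
```

```bash
python3 - <<'E'
from workcell import *
from h import *
import cv2
d=get_image("wrist");im=d["pixels"][:,:,::-1].copy();np.savez("pics/w9.npz",**d)
cv2.imwrite("pics/w9.png",im[120:400,140:500]);print(get_obs()["ee_pos"])
E
```

```text
[372.77378023 232.11570966 166.06523601]
```

View pics/w9.png

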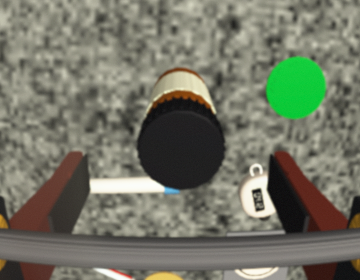

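The cap's top is at (321,268) in the full image and the finger midpoint at about 319.5, so it's centred within 1 mm. Grasping now.

>>> step_arm([
  [[0, 0, 0.1], [0, 0, 0], 1],
  [[0, 0, 0.2], [0, 0, 0], 1],
  [[0, 0, 0.26], [0, 0, 0], 1],
  [[0, 0, 0.285], [0, 0, 0], 1],
  [[0, 0, 0.285], [0, 0, 0], 1],
  [[0, 0, 0.285], [0, 0, 0], -1],
  [[0, 0, 0.285], [0, 0, 0], -1],
  [[0, 0, 0.285], [0, 0, 0], -1],
  [[0, 0, 0.285], [0, 0, 0], -1],
  [[0, 0, 0.285], [0, 0, 0], -1],
  [[0, 0, 0.285], [0, 0, 0], -1],
  [[0, 0, 0.285], [0, 0, 0], -1],
  [[0, 0, 0.285], [0, 0, 0], -1],
  [[0, 0, 0.285], [0, 0, 0], -1],
])

```text
t: 29.97
ee_pos: [372.5, 232.3, 80.3]
orientation: [1.838, 2.548, 0.001]
ft_force: [0.2, -0.1, 6.5]
width: 47.6
grasp_force: 30.0
```

>>> step_arm([
  [[0, 0, -0.05], [0, 0, 0], -1],
  [[0, 0, -0.11], [0, 0, 0], -1],
  [[-0.03, 0.01, -0.15], [0, 0, 0], -1],
  [[-0.1, 0.03, -0.17], [0, 0, 0], -1],
  [[-0.18, 0.05, -0.17], [0, 0, 0], -1],
  [[-0.27, 0.07, -0.17], [0, 0, 0], -1],
  [[-0.36, 0.1, -0.17], [0, 0, 0], -1],
  [[-0.44, 0.14, -0.17], [0, 0, 0], -1],
  [[-0.51, 0.19, -0.16], [0, 0, 0], -1],
  [[-0.56, 0.24, -0.14], [0, 0, 0], -1],
  [[-0.595, 0.275, -0.12], [0, 0, 0], -1],
  [[-0.605, 0.29, -0.1], [0, 0, 0], -1],
  [[-0.605, 0.293, -0.1], [0, 0, 0], -1],
  [[-0.605, 0.293, -0.1], [0, 0, 0], -1],
  [[-0.605, 0.293, -0.08], [0, 0, 0], -1],
  [[-0.605, 0.293, -0.055], [0, 0, 0], -1],
  [[-0.605, 0.293, -0.04], [0, 0, 0], -1],
  [[-0.605, 0.293, -0.036], [0, 0, 0], -1],
  [[-0.605, 0.293, -0.036], [0, 0, 0], -1],
  [[-0.605, 0.293, -0.036], [0, 0, 0], -1],
])

```text
t: 31.63
ee_pos: [512.6, 87.6, 90.6]
orientation: [-1.837, -2.548, 0.0]
ft_force: [0.1, 0.4, -2.4]
width: 47.7
grasp_force: 30.0
```

>>> step_arm([
  [[0, 0, 0.004], [0, 0, 0], -1],
  [[0, 0, 0.008], [0, 0, 0], -1],
  [[0, 0, 0.01], [0, 0, 0], -1],
  [[0, 0, 0.011], [0, 0, 0], -1],
  [[0, 0, 0.011], [0, 0, 0], -1],
  [[0, 0, 0.011], [0, 0, 0], -1],
])

```text
t: 32.13
ee_pos: [512.8, 87.5, 87.4]
orientation: [1.838, 2.548, 0.0]
ft_force: [-0.0, -0.2, -1.1]
width: 47.9
grasp_force: 30.0
```

>>> step_arm([
  [[0, 0, 0.002], [0, 0, 0], -1],
  [[0, 0, 0.002], [0, 0, 0], -1],
  [[0, 0, 0.002], [0, 0, 0], 0.15],
  [[0, 0, 0.002], [0, 0, 0], 0.3],
  [[0, 0, 0.002], [0, 0, 0], 0.7],
  [[0, 0, 0.002], [0, 0, 0], 1],
  [[0, 0, 0.002], [0, 0, 0], 1],
  [[0, 0, 0.002], [0, 0, 0], 1],
  [[0, 0, 0.002], [0, 0, 0], 1],
  [[0, 0, -0.1], [0, 0, 0], 1],
  [[0, 0, -0.2], [0, 0, 0], 1],
  [[0, 0, -0.3], [0, 0, 0], 1],
  [[0, 0, -0.3], [0, 0, 0], 1],
  [[0, 0, -0.3], [0, 0, 0], 1],
])

```text
t: 33.3
ee_pos: [513.9, 87.7, 179.0]
orientation: [1.836, 2.546, 0.004]
ft_force: [-1.1, -1.0, -0.1]
width: 87.8
grasp_force: 0.0
```

>>> step_arm([
  [[0.1, -0.1, 0], [0, 0, 0], 1],
  [[0.2, -0.2, 0], [0, 0, 0], 1],
  [[0.3, -0.3, 0], [0, 0, 0], 1],
  [[0.4, -0.4, 0], [0, 0, 0], 1],
  [[0.5, -0.4, 0], [0, 0, 0], 1],
  [[0.6, -0.4, 0], [0, 0, 0], 1],
  [[0.7, -0.4, 0], [0, 0, 0], 1],
  [[0.8, -0.4, 0], [0, 0, 0], 1],
  [[0.8, -0.4, 0], [0, 0, 0], 1],
  [[0.8, -0.4, 0], [0, 0, 0], 1],
])

```text
t: 34.13
ee_pos: [322.0, 277.8, 176.2]
orientation: [-1.833, -2.55, 0.004]
ft_force: [0.3, 0.3, -0.4]
width: 88.0
grasp_force: 0.0
```

```bash
python3 - <<'E'
from workcell import *
from h import *
import cv2
t=get_image("top");s=get_image("side");np.savez("pics/tf.npz",**t);np.savez("pics/sf.npz",**s)
a=cv2.resize(t["pixels"][180:270,260:460,::-1],(800,360),interpolation=cv2.INTER_CUBIC)
b=cv2.resize(s["pixels"][180:300,260:460,::-1],(400,240),interpolation=cv2.INTER_CUBIC)
c=np.zeros((600,800,3),np.uint8);c[:360]=a;c[360:,:400]=b
cv2.imwrite("pics/final.png",c);print(get_obs()["ee_pos"],get_obs()["t"])
E
```

```text
[322.47187474 276.45150903 176.39455789] 34.2333
```

View pics/final.png

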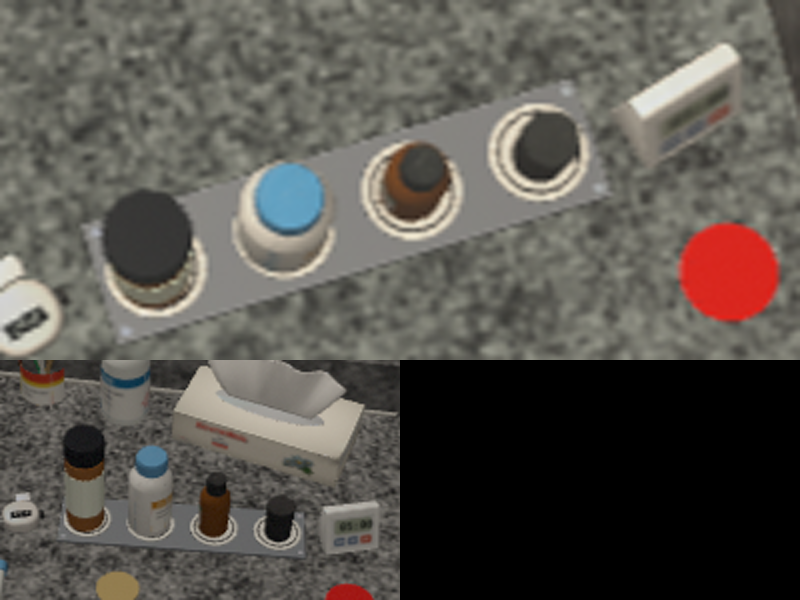

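All four containers stand on their marks in the right order. In the top crop the caps are at (148,230), (291,199), (426,166) and (553,138), left to right. I'll check the numbers before handing in.

```bash
python3 - <<'E'
from h import *
t=dict(np.load("pics/tf.npz"))
for n,u,v,z,m in (("tall",148,230,149,(512.7,87.4)),("white",291,199,126,(538.4,11.2)),("small",426,166,95,(564.1,-64.6)),("can",553,138,57,(589.1,-140.8))):
    d=ray(t,(u+.5)/4-.5+260,(v+.5)/4-.5+180,z)-m;print(n,d.round(1))
E
```

```text
tall [0.8 1.2]
white [-2.1  0.7]
small [-1.7  0.2]
can [-1.1 -0.5]
```

All four are within about 2 mm of their mark centres, so I'm handing the job in.

```bash
python3 -c "
from workcell import *
print(close_job())"
```

```text
the job is handed in; nothing more can be done
None
```

I handed the job in at about 34 s on the robot clock: can, small bottle, white bottle and tall bottle stand upright in height order from the timer end, each within about 2 mm of its mark's centre.

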